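Set and lock the depth stop of an agar-plug stand

TASK

Push the stand's depth stop down by its round cap until its foot bears gently on the lid of the culture dish, then swing the clamp lever round until the clamp is tight, so that the stop stays locked there touching the dish. Do not press hard on the dish, and leave the dish and the things lying around where they are.

Things in the scene. Friction and masses are not known exactly. Their poses are not given: they have to be found in the camera images.
- stand: Grey bench stand, fixed. Origin on the worktop below the stop rod, z up. Base plate 12 mm thick, x -55..115, y -55..55 mm in its frame; steel column (22 mm thick, 162 mm tall, with a 40 mm collar) at x = +88 mm; an arm carries the guide block (x -22..22, y -48..22, z 100..134 mm) over the dish. The pose gives its yaw.
- stop: Depth stop: 14 mm square steel rod, slides vertically through the block. Origin = centre of the flat top of its black round push cap (34 mm wide, 10 thick), 190 to 200 mm up at start, lowest 156. Stays where left; pushing it down takes about 2 N until its foot (18 mm disc) meets the dish. The foot's underside is 120 to 134 mm below the cap top, different each time: find the touch by feel.
- lever_post (a point): Centre of the top of the upright black post at the end of the clamp lever. The post is 12 mm thick, its free part 36 mm tall (144 to 180 mm above the worktop); the flat steel lever lies below it, 136 to 144 mm up. The post circles round clamp_axis at a radius of 65 mm.
- clamp_axis (a point): Point on the clamp lever's vertical turning axis, 140 mm up, at x = 0, y = -23.4 mm in the stand's frame.
- clamp (a joint): Clamp lever angle, rad: 0 to 0.2 at start (at 0 the lever points from its axis to -x,-y, 45 degrees, in the stand's frame), growing anticlockwise from above. Turns easily (1 to 2 N at the post) to 0.7, where its cam meets the rod; then it takes 5 to 10 N. Tight from 1.2; fixed end at 1.5. Let go, it springs back by up to 0.1, then stays, so swing it nearly to the end.
- dish: Closed white plastic culture dish, 60 mm across, 14 mm high, loose between three small pins on an 80 mm aluminium disc (the table) under the stop. Origin: centre of its underside, 28 mm up. The table is sprung: firm to about 2.5 N, then sinks 1 mm per further 4 N. More than 10 N on the dish is too much.
- spare_dish: Bystander: an equal dish lying on the worktop beside the stand, below the clamp lever. Origin at the centre of its underside.
- marker: Bystander: felt marker, 17 x 132 x 17 mm, lying left of the stand.
- pipette: Bystander: pipette, 26 x 209 x 42 mm, lying in front of the stand.

How it is judged:
On the way, in this order (a step that is already met when the one before it is completed fails the run):
1. the stop's foot bears on the dish while the clamp is still open (lever below 0.6 rad) (contact force between stop and dish above 0.5 N and value of joint clamp below 0.6 rad), for 0.2 s.
2. the clamp is tight (lever past 1.2 rad) with the foot still bearing on the dish (value of joint clamp above 1.2 rad and contact force between stop and dish above 0.3 N), for 0.2 s.
At the end, for the whole second after the job is handed in: The stop's foot touches the dish (more than 0.3 N), the clamp lever is past 1.2 rad, and the dish lies level on its table within 10 mm of the rod's axis (all of step 2 and horizontal distance between dish and stand below 0.01 m and angle between dish's own z axis and vertical below 0.1 rad).
It fails at once if the stop presses on the dish with more than 10 N (contact force between stop and dish above 10 N).
It fails at once if the dish is moved more than 10 mm (distance of dish from where it was at the start of the episode above 0.01 m).
It fails at once if a bystander is moved more than 25 mm (distance of any of spare_dish, marker, pipette from where it was at the start of the episode above 0.025 m).
It also fails if it takes over 54 s, if anything falls off the work surface, if the arm or the gripper's body presses on something with over 40 N, if the wrist force passes 120 N, or if a joint passes its speed limit or range.

ROBOT

A 6-joint arm with a two-finger parallel gripper is mounted at the origin on a cart in front of the work surface, level with it; the furniture and walls round the work are solid. World frame = base frame: x ahead of the robot, y to its left, z up, the work surface at z = 0. Lengths are in m, angles in rad, forces in N, time in s.
With the tool pointing down it reaches from about 0.25 to 0.775 m from the base axis. Payload 4 kg.
Tool frame: the origin (TCP) lies at the very end of the fingers, on their centre line; the grasp point (between the pads) lies 19 mm behind it (robot.pinch_z is the distance from the TCP to the grasp point, in m); z points along the fingers, y is the line along which they close (so a half turn about z gives the same grasp; the last joint's range is limited). The gripper opens to 94 mm and grips with 3 to 60 N. Pads are 16 mm wide; open, the fingers measure 119 mm over their backs; the gripper's body (75 mm by 177 mm) begins 78 mm behind the grasp point.
Start: joints at [1.01, 0.087, 1.371, -0, 1.684, -0.103], TCP at [0.243, 0.493, 0.206] pointing down, gripper open.
Joint ranges: [-3.1, 3.1], [-0.76, 2.03], [0.27, 2.55], [-1.08, 4.22], [0.17, 2.65], [-2.57, 2.57]. Speed limits (rad/s): [2.79, 2.79, 3.14, 3.14, 3.14, 3.14].

INTERFACE

Orientations are given as [roll, pitch, yaw] about the fixed x, y, z axes, in that order (R = Rz(yaw) Ry(pitch) Rx(roll)).
In Python, from bench import robot gives the robot as it stands.
- The arm moves only by the tool arm_command, never from a script. Its argument "targets" is one flat list of numbers, 7 for each row, row after row: the turn, a rotation vector about the tool's x, y, z in degrees, then the shift along the tool's x, y, z in mm, then the closure, from -1 (fully open) to 1 (shut). In form: [ax, ay, az, x, y, z, hand, ax, ay, az, x, y, z, hand, ...]. A call has 1 to 20 rows; each row is the pose to reach, as a shift and turn from the pose commanded when the call began, along the tool's axes at that moment; what a row does not reach only later rows make up. A row lasts 1/10 s, in which the tool goes at most 50 mm and 8.59 degrees, less where a joint would pass 70% of its speed; a pose out of reach is approached as far as the arm can. A call with a gripper value outside its range is refused whole. The fingers move at their own pace and stop on an object; the grip force is fixed at half the most. Time passes only in rows, so rows that repeat a pose let the fingers close. It gives the time, the measured TCP pose, the force, the opening and the grip force at its end, in the units of the state.
- robot.get_obs(): the state, without advancing time (a new reading comes with each control period).
- robot.snapshot(name): name is "scene" or "top" or "wrist"; returns a dict with "color" (400x640x3 uint8, red, green, blue), "range_z" (400x640 float32, m along the optical axis (not along the pixel's ray), 0 where there is no reading), "fx", "fy", "cx", "cy" (pixels), "T" (4x4, takes a point from camera to world coordinates); the wrist camera has in their place "T_tool_cam" (4x4, takes a point from camera to tool coordinates, whose origin is the TCP and whose axes are the flange's). Camera axes: x right, y down, z forward; pixel columns grow to the right and rows downward; lengths in m; the calibration is good to about 2 mm. A picture is of the moment at which its call begins: read the wrist's pose just before it.
- robot.close_job(): hands the job in; it is judged then, once.
The state is a dict: "time": time; "joint_positions": joint angles; "qvel": joint speeds; "joint_torque": joint torques, N m; "tool_pos": TCP position; "ee_rot": TCP orientation; "wrist_force": force on the tool from outside, world axes, zero at the start; "wrist_torque": the same for the moment, N m; "width": finger opening in m; "finger_force": force on a finger pad.
Only numpy, scipy, OpenCV 4.12 (cv2) and the standard library are available. Lean on these libraries where they do the work, as an engineer would, in place of code of your own. Each camera call takes 0.05 s, during which the arm holds its last target. There are 200 camera calls.

## Working session

There is one attempt and no reset: what is moved stays moved. The work goes in short steps, Python scripts to look and compute and a tool call to move; the robot and the scene stay as the last step left them, time stands still between calls to the robot, and variables do not carry over. Pictures are saved under pics/ and viewed, at most 10 in all, crops included, and the job is handed in when it is done.

Besides the shell and the picture viewer there is one more tool, called after ">>>" by a JSON object that holds its "name" and its "arguments", one argument or row to a line. arm_command: Moves the arm, as the interface text tells. Its arguments: {"type":"object","properties":{"targets":{"type":"array"}},"required":["targets"]}

```bash
mkdir -p pics; cat > h.py <<'E'
import numpy as np, cv2
from bench import robot
def snap(n):
    o=robot.get_obs(); s=robot.snapshot(n)
    if 'T' in s: T=s['T']
    else:
        from scipy.spatial.transform import Rotation as R
        W=np.eye(4); W[:3,:3]=R.from_euler('xyz',o['ee_rot']).as_matrix(); W[:3,3]=o['tool_pos']; T=W@s['T_tool_cam']
    return s,np.array(T)
def cloud(s,T):
    z=s['range_z']; v,u=np.mgrid[:400,:640]
    P=np.stack([(u-s['cx'])/s['fx']*z,(v-s['cy'])/s['fy']*z,z],-1)
    W=P@T[:3,:3].T+T[:3,3]; W[z==0]=np.nan
    return W
E
python3 - <<'E'
from h import *
o=robot.get_obs(); print(o)
ims=[]
for n in ['scene','top']:
    s,T=snap(n); cv2.imwrite(f'pics/{n}.png',s['color'][:,:,::-1]); np.savez(f'{n}.npz',T=T,**{k:s[k] for k in('color','range_z','fx','fy','cx','cy')})
    print(n,T.round(3).tolist(),s['fx'])
E
```

```text
{'time': 0.0, 'joint_positions': array([ 1.00991034e+00,  8.79395792e-02,  1.37225713e+00,  4.67946087e-05,
        1.68357841e+00, -1.03082566e-01]), 'qvel': array([ 0.00029847, -0.00166135, -0.00042783,  0.00025091, -0.00010884,
       -0.00028354]), 'joint_torque': array([-8.75094975e-04, -3.40189755e+01, -3.02424860e+01,  7.16249761e-02,
        3.31695902e-02, -1.41153350e-04]), 'tool_pos': array([0.24277739, 0.49290898, 0.20431114]), 'ee_rot': array([-3.13942656e+00, -2.70837450e-04,  2.68379415e+00]), 'wrist_force': array([ 0.2177054 , -0.20686438, -0.01804629]), 'wrist_torque': array([-0.02258832,  0.04564674, -0.01014711]), 'finger_force': 0.0, 'width': 0.09389434821252222}
scene [[0.762, -0.253, 0.596, -0.118], [-0.647, -0.318, 0.693, -0.907], [0.015, -0.914, -0.406, 0.568], [0.0, 0.0, 0.0, 1.0]] 519.7348643528974
top [[0.028, -0.978, 0.207, 0.317], [-1.0, -0.026, 0.01, -0.182], [-0.005, -0.207, -0.978, 0.963], [0.0, 0.0, 0.0, 1.0]] 455.69331220642005
```

View pics/scene.png

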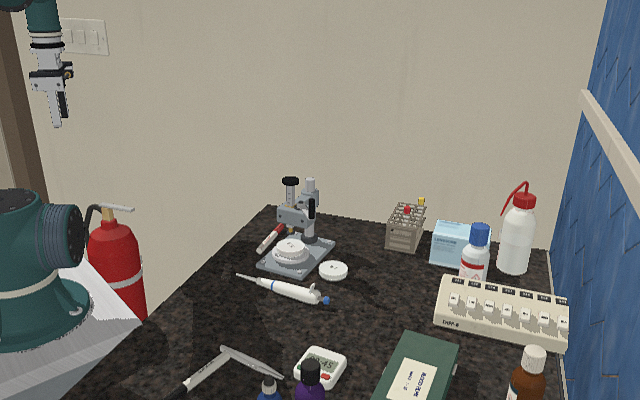

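View pics/top.png

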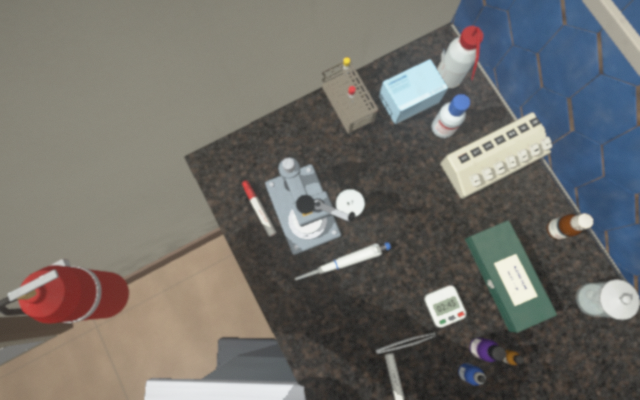

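The scene view shows the black cap at about (290,181) and the lever post at about (311,208). The top view shows the cap at about (306,204), the column at (288,167), and the lever running to about (350,215).

```bash
python3 - <<'E'
from h import *
for n,b in (('scene',(250,160,360,290)),('top',(240,140,380,270))):
    s=np.load(n+'.npz'); W=cloud(s,s['T']); c=s['color'].astype(int)
    x0,y0,x1,y1=b
    m=np.zeros((400,640),np.uint8); m[y0:y1,x0:x1]=((c.max(2)<60)&(W[...,2]>.13))[y0:y1,x0:x1]
    k,l,st,ce=cv2.connectedComponentsWithStats(m)
    for i in range(1,k):
        if st[i,4]>15:
            p=W[l==i]; zt=np.nanpercentile(p[:,2],95); q=p[p[:,2]>zt-.006]
            print(n,ce[i].round(1),st[i],'ztop',zt.round(4),'mean top',np.nanmean(q,0).round(4),'min',np.nanmin(p,0).round(3),'max',np.nanmax(p,0).round(3))
    # column top z~.162, block
    for lo,hi in ((.155,.170),(.128,.138),(.138,.147),(.008,.016)):
        mm=np.zeros((400,640),bool); mm[y0:y1,x0:x1]=((W[...,2]>lo)&(W[...,2]<hi)&(c.max(2)>70))[y0:y1,x0:x1]
        if mm.sum()>10: 
            q=W[mm][:,:2].astype(np.float32); print(n,lo,mm.sum(),q.mean(0).round(3),cv2.minAreaRect(q))
    cv2.imwrite(f'pics/{n}_c.png',cv2.resize(s['color'][y0:y1,x0:x1,::-1],None,fx=4,fy=4,interpolation=cv2.INTER_CUBIC))
E
```

```text
scene [290.  180.9] [282 177  17   9 131] ztop 0.1934 mean top [ 0.4732 -0.1599  0.1915] min [ 0.461 -0.173  0.183] max [ 0.491 -0.144  0.194]
scene [311.5 208.4] [309 199   6  20 118] ztop 0.1798 mean top [ 0.4609 -0.2399  0.178 ] min [ 0.456 -0.245  0.141] max [ 0.468 -0.235  0.182]
scene 0.155 121 [ 0.514 -0.141] ((0.517569899559021, -0.13751697540283203), (0.10535459220409393, 0.0201701782643795), 21.707029342651367)
scene 0.128 657 [ 0.579 -0.099] ((0.5591545701026917, -0.07048875093460083), (0.3231528103351593, 0.19837166368961334), 26.83977699279785)
scene 0.138 320 [ 0.589 -0.12 ] ((0.5752519965171814, -0.11012925207614899), (0.327333927154541, 0.12288864701986313), 28.67949867248535)
scene 0.008 2044 [ 0.51  -0.152] ((0.5806894302368164, -0.09560495615005493), (0.4590552747249603, 0.2726045250892639), 55.6286506652832)
top 0.155 117 [ 0.554 -0.124] ((0.5091912746429443, -0.17012611031532288), (0.16046561300754547, 0.021608643233776093), 44.995819091796875)
top 0.128 942 [ 0.507 -0.148] ((0.5212973356246948, -0.15129312872886658), (0.12814082205295563, 0.06991350650787354), 21.882312774658203)
top 0.138 257 [ 0.48  -0.197] ((0.49360448122024536, -0.16309791803359985), (0.1548682004213333, 0.05270516499876976), 50.095577239990234)
top 0.008 2812 [ 0.502 -0.144] ((0.48235949873924255, -0.15989188849925995), (0.23224052786827087, 0.24218787252902985), 16.215198516845703)
```

View pics/top_c.png

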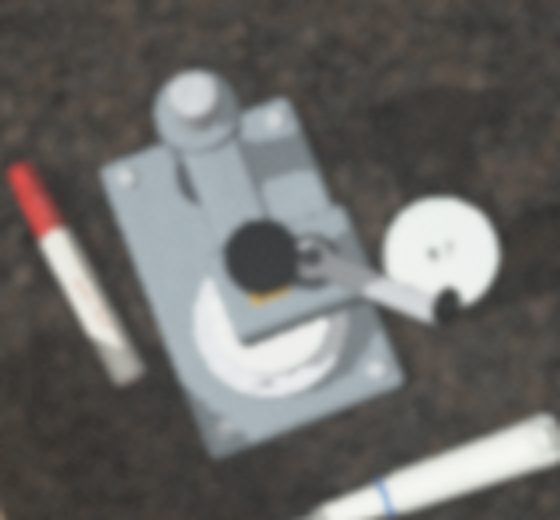

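View pics/scene_c.png

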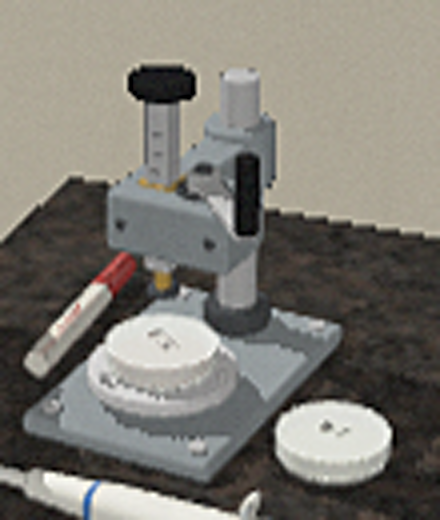

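The crops give, in full top-view pixels, the cap at (305.5,204), the column top at (288.3,163.8), the lever axis at about (319,205.5), and the post top at about (352.5,214).

```bash
cat >> h.py <<'E'
def ray(s,T,u,v,z):
    d=T[:3,:3]@np.array([(u-s['cx'])/s['fx'],(v-s['cy'])/s['fy'],1]); o=T[:3,3]
    return (o+d*(z-o[2])/d[2])
E
python3 - <<'E'
from h import *
s=np.load('top.npz');T=s['T']; r=lambda u,v,z:ray(s,T,u,v,z).round(4)
c=s['color'].astype(int); W=cloud(s,T)
m=np.zeros((400,640),np.uint8); m[185:225,285:330]=(c.max(2)<75)[185:225,285:330]
k,l,st,ce=cv2.connectedComponentsWithStats(m); i=1+st[1:,4].argmax(); print(st[i],ce[i], np.nanmedian(W[l==i][:,2]))
print('cap',r(*ce[i],.193)); col=r(288.3,163.8,.162); print('col',col)
cap=r(*ce[i],.193); d=(col-cap)[:2]; print('dist',np.hypot(*d),'yaw',np.degrees(np.arctan2(d[1],d[0])))
print('axis',r(319,205.5,.15),'post',r(352.5,214,.18),'spare',r(240+442/4,140+250/4,.014))
# plate corners z=.012
q=np.float32([r(240+a/4,140+b/4,.012)[:2] for a,b in((103,170),(288,97),(403,380),(215,457))]); print(q,cv2.minAreaRect(q))
for yaw in (21,22,23,24):
    a=np.radians(yaw); R=np.array([[np.cos(a),-np.sin(a)],[np.sin(a),np.cos(a)]]); ax=cap[:2]+R@[0,-.0234]
    p=r(352.5,214,.18)[:2]; v=R.T@(p-ax); p2=np.array([.461,-.241]); v2=R.T@(p2-ax)
    print(yaw,'axis',ax.round(4),'rad',np.hypot(*v),'clamp',np.arctan2(v[1],v[0])+np.radians(135),np.hypot(*v2),np.arctan2(v2[1],v2[0])+np.radians(135), 'org from plate',(cv2.minAreaRect(q)[0]-R@[.03,0]).round(4))
E
```

```text
[297 196  17  16 211] [305.23222749 203.75829384] 0.19262343806480975
cap [ 0.4772 -0.155   0.193 ]
col [ 0.5575 -0.1205  0.162 ]
dist 0.08739759722097626 yaw 23.250239339363585
axis [ 0.4835 -0.1787  0.15  ] post [ 0.4638 -0.2377  0.18  ] spare [ 0.5196 -0.245   0.014 ]
[[ 0.5592 -0.0621]
 [ 0.6028 -0.1605]
 [ 0.4497 -0.2255]
 [ 0.4067 -0.1283]] ((0.5047500133514404, -0.1444000005722046), (0.1670604646205902, 0.10762372612953186), 23.4655818939209)
21 axis [ 0.4856 -0.1768] rad 0.06463634712003098 clamp 0.07509510599975 0.06870389904555144 0.05291275105473625 org from plate [ 0.4767 -0.1552]
22 axis [ 0.486  -0.1767] rad 0.06490607046726735 clamp 0.05290726160608017 0.06898030267405181 0.03109214089148793 org from plate [ 0.4769 -0.1556]
23 axis [ 0.4863 -0.1765] rad 0.06518251407156682 clamp 0.030832215870037594 0.06926318486902004 0.009377267735562356 org from plate [ 0.4771 -0.1561]
24 axis [ 0.4867 -0.1764] rad 0.06546550913392549 clamp 0.008871246214529283 0.06955238094698418 -0.012230769464335545 org from plate [ 0.4773 -0.1566]
```

```bash
cat >> h.py <<'E'
def go(x,y,z,yaw):
    from scipy.spatial.transform import Rotation as R
    o=robot.get_obs(); A=R.from_euler('xyz',o['ee_rot']); B=R.from_euler('xyz',[np.pi,0,np.radians(yaw)])
    print(np.degrees((A.inv()*B).as_rotvec()).round(1), (1e3*A.inv().apply(np.array([x,y,z])-o['tool_pos'])).round(1))
E
python3 -c "
from h import *
go(.477,-.1555,.25,70)"
```

```text
[-0.1  0.1 83.8] [-496.6 -478.3  -44.7]
```

>>> {"name": "arm_command", "arguments": {
  "targets": [0,0,0,0,0,-40,1,0,0,0,0,0,-45,1,0,0,84,-497,-478,-45,1,0,0,84,-497,-478,-45,1,0,0,84,-497,-478,-45,1,0,0,84,-497,-478,-45,1,0,0,84,-497,-478,-45,1,0,0,84,-497,-478,-45,1,0,0,84,-497,-478,-45,1,0,0,84,-497,-478,-45,1,0,0,84,-497,-478,-45,1,0,0,84,-497,-478,-45,1,0,0,84,-497,-478,-45,1,0,0,84,-497,-478,-45,1,0,0,84,-497,-478,-45,1,0,0,84,-497,-478,-45,1,0,0,84,-497,-478,-45,1,0,0,84,-497,-478,-45,1,0,0,84,-497,-478,-45,1]
}}

```text
time: 2.0
tool_pos: [0.4774, -0.1541, 0.2504]
ee_rot: [-3.141, -0.001, 1.219]
wrist_force: [0.0, -0.0, -0.1]
width: 0.0003
finger_force: 0.0
```

>>> {"name": "arm_command", "arguments": {
  "targets": [0,0,0,0,0,25,1,0,0,0,0,0,45,1,0,0,0,0,0,52,1,0,0,0,0,0,54,1,0,0,0,0,0,56,1,0,0,0,0,0,58,1,0,0,0,0,0,60,1,0,0,0,0,0,62,1,0,0,0,0,0,64,1,0,0,0,0,0,65,1,0,0,0,0,0,66,1,0,0,0,0,0,66,1,0,0,0,0,0,66,1]
}}

```text
time: 3.3
tool_pos: [0.4777, -0.1552, 0.1844]
ee_rot: [3.142, 0.0, 1.218]
wrist_force: [1.1, 0.4, 0.8]
width: 0.0004
finger_force: 0.7
```

>>> {"name": "arm_command", "arguments": {
  "targets": [0,0,0,0,0,1,1,0,0,0,0,0,2,1,0,0,0,0,0,3,1,0,0,0,0,0,4,1,0,0,0,0,0,5,1,0,0,0,0,0,6,1]
}}

```text
time: 3.9
tool_pos: [0.4777, -0.1552, 0.1784]
ee_rot: [3.141, 0.0, 1.218]
wrist_force: [0.6, -0.5, 2.2]
width: 0.0003
finger_force: 0.9
```

>>> {"name": "arm_command", "arguments": {
  "targets": [0,0,0,0,0,0.5,1,0,0,0,0,0,1,1]
}}

```text
time: 4.1
tool_pos: [0.4777, -0.1552, 0.1774]
ee_rot: [3.141, 0.0, 1.218]
wrist_force: [0.9, -0.3, 0.7]
width: 0.0002
finger_force: 0.9
```

>>> {"name": "arm_command", "arguments": {
  "targets": [0,0,0,0,0,0.5,1,0,0,0,0,0,1,1]
}}

```text
time: 4.3
tool_pos: [0.4777, -0.1552, 0.1765]
ee_rot: [3.141, 0.0, 1.218]
wrist_force: [1.0, 0.2, 1.7]
width: 0.0003
finger_force: 0.9
```

>>> {"name": "arm_command", "arguments": {
  "targets": [0,0,0,0,0,0.5,1,0,0,0,0,0,1,1,0,0,0,0,0,1,1]
}}

```text
time: 4.6
tool_pos: [0.4775, -0.155, 0.1753]
ee_rot: [-3.141, -0.0, 1.218]
wrist_force: [0.9, -0.7, 1.1]
width: 0.0007
finger_force: 0.8
```

>>> {"name": "arm_command", "arguments": {
  "targets": [0,0,0,0,0,0.5,1,0,0,0,0,0,1,1,0,0,0,0,0,1,1]
}}

```text
time: 4.9
tool_pos: [0.4775, -0.1551, 0.1743]
ee_rot: [-3.141, -0.0, 1.218]
wrist_force: [0.5, -0.7, 1.0]
width: 0.0004
finger_force: 0.7
```

>>> {"name": "arm_command", "arguments": {
  "targets": [0,0,0,0,0,0.5,1,0,0,0,0,0,1,1,0,0,0,0,0,1,1]
}}

```text
time: 5.2
tool_pos: [0.4775, -0.155, 0.1733]
ee_rot: [-3.141, -0.0, 1.218]
wrist_force: [1.3, -0.4, 1.5]
width: 0.0008
finger_force: 0.7
```

>>> {"name": "arm_command", "arguments": {
  "targets": [0,0,0,0,0,0.5,1,0,0,0,0,0,1,1,0,0,0,0,0,1,1]
}}

```text
time: 5.5
tool_pos: [0.4775, -0.155, 0.1723]
ee_rot: [-3.141, -0.0, 1.218]
wrist_force: [0.7, -1.0, 1.4]
width: 0.0004
finger_force: 0.7
```

>>> {"name": "arm_command", "arguments": {
  "targets": [0,0,0,0,0,0.5,1,0,0,0,0,0,1,1,0,0,0,0,0,1,1]
}}

```text
time: 5.8
tool_pos: [0.4775, -0.155, 0.1713]
ee_rot: [-3.141, -0.0, 1.218]
wrist_force: [-0.5, -0.6, 2.0]
width: 0.0002
finger_force: 0.7
```

>>> {"name": "arm_command", "arguments": {
  "targets": [0,0,0,0,0,0.5,1,0,0,0,0,0,1,1,0,0,0,0,0,1,1]
}}

```text
time: 6.1
tool_pos: [0.4776, -0.155, 0.1703]
ee_rot: [-3.141, -0.0, 1.218]
wrist_force: [-0.2, -1.1, 2.5]
width: 0.0004
finger_force: 0.7
```

>>> {"name": "arm_command", "arguments": {
  "targets": [0,0,0,0,0,0.5,1,0,0,0,0,0,1,1,0,0,0,0,0,1,1]
}}

```text
time: 6.4
tool_pos: [0.4775, -0.155, 0.1693]
ee_rot: [-3.141, -0.0, 1.218]
wrist_force: [-0.1, -0.8, 0.7]
width: 0.0006
finger_force: 0.7
```

>>> {"name": "arm_command", "arguments": {
  "targets": [0,0,0,0,0,0.5,1,0,0,0,0,0,1,1,0,0,0,0,0,1,1]
}}

```text
time: 6.7
tool_pos: [0.4775, -0.155, 0.1683]
ee_rot: [-3.141, -0.0, 1.218]
wrist_force: [-1.2, -1.5, 2.1]
width: 0.0007
finger_force: 0.7
```

>>> {"name": "arm_command", "arguments": {
  "targets": [0,0,0,0,0,0.5,1,0,0,0,0,0,1,1,0,0,0,0,0,1,1]
}}

```text
time: 7.0
tool_pos: [0.4776, -0.155, 0.1673]
ee_rot: [-3.141, -0.0, 1.218]
wrist_force: [-0.9, -0.3, 1.1]
width: 0.0004
finger_force: 0.7
```

>>> {"name": "arm_command", "arguments": {
  "targets": [0,0,0,0,0,0.5,1,0,0,0,0,0,1,1,0,0,0,0,0,1,1]
}}

```text
time: 7.3
tool_pos: [0.4776, -0.155, 0.1663]
ee_rot: [-3.141, -0.0, 1.218]
wrist_force: [-0.8, -1.0, 1.1]
width: 0.0004
finger_force: 0.7
```

>>> {"name": "arm_command", "arguments": {
  "targets": [0,0,0,0,0,0.5,1,0,0,0,0,0,1,1,0,0,0,0,0,1,1]
}}

```text
time: 7.6
tool_pos: [0.4776, -0.155, 0.1653]
ee_rot: [-3.141, -0.0, 1.218]
wrist_force: [-1.2, -0.1, 1.9]
width: 0.0006
finger_force: 0.7
```

>>> {"name": "arm_command", "arguments": {
  "targets": [0,0,0,0,0,0.5,1,0,0,0,0,0,1,1,0,0,0,0,0,1,1]
}}

```text
time: 7.9
tool_pos: [0.4776, -0.155, 0.1644]
ee_rot: [-3.141, -0.0, 1.218]
wrist_force: [-1.4, -0.5, 1.2]
width: 0.0005
finger_force: 0.7
```

>>> {"name": "arm_command", "arguments": {
  "targets": [0,0,0,0,0,0.5,1,0,0,0,0,0,1,1,0,0,0,0,0,1,1]
}}

```text
time: 8.2
tool_pos: [0.4777, -0.155, 0.1638]
ee_rot: [3.141, -0.0, 1.218]
wrist_force: [-1.8, 0.1, 4.1]
width: 0.0005
finger_force: 1.9
```

>>> {"name": "arm_command", "arguments": {
  "targets": [0,0,0,0,0,0.5,1,0,0,0,0,0,0.5,1,0,0,0,0,0,0.5,1]
}}

```text
time: 8.5
tool_pos: [0.4776, -0.155, 0.1634]
ee_rot: [3.141, -0.0, 1.218]
wrist_force: [-2.4, 0.5, 5.2]
width: 0.0005
finger_force: 2.6
```

>>> {"name": "arm_command", "arguments": {
  "targets": [0,0,0,0,0,0.5,1,0,0,0,0,0,0.5,1,0,0,0,0,0,0.5,1]
}}

```text
time: 8.8
tool_pos: [0.4777, -0.155, 0.1631]
ee_rot: [3.141, -0.0, 1.218]
wrist_force: [-2.6, 0.4, 6.0]
width: 0.0004
finger_force: 2.9
```

```bash
python3 -c "
from h import *
fs=[]
for i in range(4):
    s,T=snap('scene'); o=robot.get_obs(); print(o['wrist_force'].round(1),o['tool_pos'][2].round(4),round(o['finger_force'],2))
cv2.imwrite('pics/s2.png',cv2.resize(s['color'][150:300,230:380,::-1],None,fx=4,fy=4,interpolation=cv2.INTER_CUBIC))"
```

```text
[-2.7  0.5  5. ] 0.1631 2.92
[-3.2  0.6  5.2] 0.1631 2.92
[-3.5  1.3  6.3] 0.1631 2.92
[-1.6  0.5  6.8] 0.1631 2.92
```

View pics/s2.png

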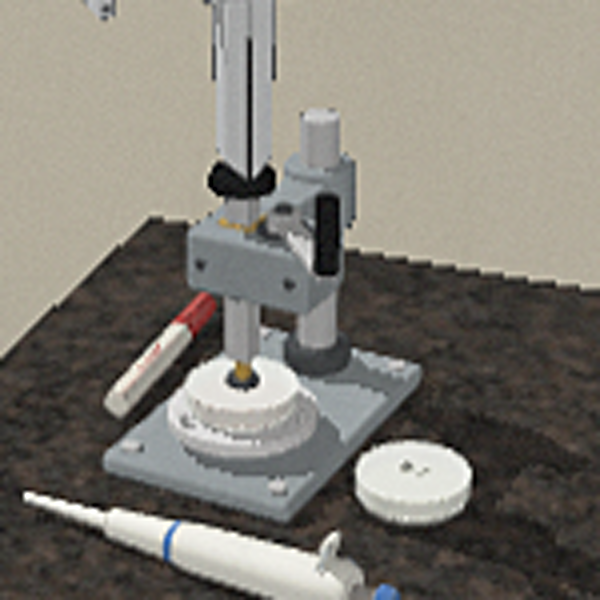

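The foot (243,380) now stands on the dish lid and the dish is still centred; the lever post is at about (327,235). Next I lift and straddle the post.

```bash
python3 -c "
from h import *
go(.4643,-.2376,.205,70);go(.4643,-.2376,.154,70)"
```

```text
[ 0.  -0.  -0.2] [-82.1  16.  -41.9]
[ 0.  -0.  -0.2] [-82.1  16.    9.1]
```

>>> {"name": "arm_command", "arguments": {
  "targets": [0,0,0,0,0,-2,1,0,0,0,0,0,-8,1,0,0,0,0,0,-42,1,0,0,0,-40,8,-42,0.36,0,0,0,-82,16,-42,0.36,0,0,0,-82,16,-42,0.36,0,0,0,-82,16,-42,0.36,0,0,0,-82,16,-42,0.36,0,0,0,-82,16,-42,0.36]
}}

```text
time: 9.9
tool_pos: [0.4646, -0.2364, 0.2044]
ee_rot: [-3.141, -0.001, 1.219]
wrist_force: [-0.0, -0.5, -0.5]
width: 0.0299
finger_force: 0.0
```

```bash
python3 -c "
from h import *
s,T=snap('wrist'); cv2.imwrite('pics/w.png',s['color'][:,:,::-1])
W=cloud(s,T); c=s['color'].astype(int); m=((c.max(2)<75)&(W[...,2]>.172)&(W[...,2]<.186)&(np.hypot(W[...,0]-.464,W[...,1]+.238)<.02))
q=W[m]; print(m.sum(), np.mean(q,0), q.min(0),q.max(0)) if m.sum() else print('none')
p=((W[...,2]>.155)&(W[...,2]<.17)&(np.hypot(W[...,0]-.477,W[...,1]+.155)<.025)); print('cap',p.sum(),np.median(W[p],0))
go(.4643,-.2376,.154,70)"
```

```text
7 [ 0.46536364 -0.23470403  0.17673084] [ 0.45934479 -0.2393979   0.17378581] [ 0.46821487 -0.23259161  0.17957632]
cap 1711 [ 0.4775976  -0.15447074  0.16166357]
[ 0.  -0.  -0.1] [-1.2  0.1 50.4]
```

View pics/w.png

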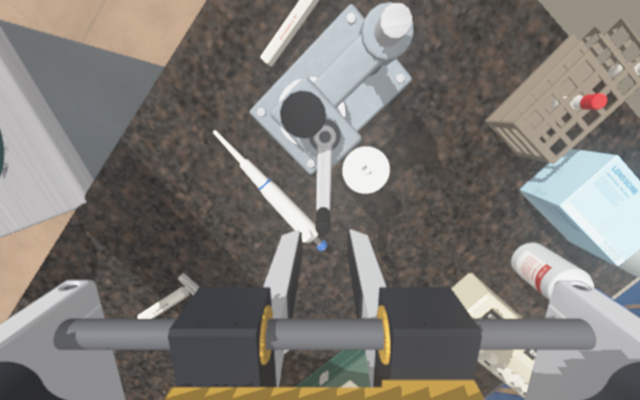

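The wrist view shows the post top at about (322,215), centred between the fingertips (around x=300 and 350), and the lever lies along the tool's x. I go down.

>>> {"name": "arm_command", "arguments": {
  "targets": [0,0,0,-1,0,20,0.36,0,0,0,-1,0,40,0.36,0,0,0,-1,0,50,0.36,0,0,0,-1,0,50,0.36]
}}

```text
time: 10.35
tool_pos: [0.4632, -0.2372, 0.1527]
ee_rot: [-3.138, -0.001, 1.219]
wrist_force: [0.6, 0.8, -0.4]
width: 0.03
finger_force: 0.0
```

```bash
python3 -c "
from h import *
from scipy.spatial.transform import Rotation as R
o=robot.get_obs(); print(o['wrist_force'].round(1))
A=R.from_euler('xyz',o['ee_rot']); ax=np.array([.4865,-.1765])
for d in list(range(8,105,8)):
    a=np.radians(-110+d); t=np.r_[ax+.065*np.array([np.cos(a),np.sin(a)]),.154]
    print(d,-d, (1e3*A.inv().apply(t-o['tool_pos'])).round(1))"
```

```text
[ 0.6  0.8 -0.4]
8 -8 [ 0.7 10.2 -1.4]
16 -16 [ 2.6 19.  -1.4]
24 -24 [ 5.8 27.5 -1.4]
32 -32 [10.  35.5 -1.5]
40 -40 [15.4 42.8 -1.5]
48 -48 [21.7 49.4 -1.5]
56 -56 [28.9 54.9 -1.5]
64 -64 [36.7 59.4 -1.5]
72 -72 [45.2 62.8 -1.5]
80 -80 [54.  65.  -1.5]
88 -88 [63.  65.9 -1.5]
96 -96 [72.  65.5 -1.5]
104 -104 [81.  63.9 -1.5]
```

>>> {"name": "arm_command", "arguments": {
  "targets": [0,0,-4,0,5,-1,0.36,0,0,-8,0.7,10.2,-1,0.36,0,0,-12,1.5,14.5,-1,0.36,0,0,-16,2.6,19,-1,0.36,0,0,-20,4,23.3,-1,0.36,0,0,-24,5.8,27.5,-1,0.36,0,0,-28,7.8,31.5,-1,0.36,0,0,-32,10,35.5,-1,0.36,0,0,-36,12.6,39.2,-1,0.36,0,0,-40,15.4,42.8,-1,0.36]
}}

```text
time: 11.35
tool_pos: [0.5095, -0.2385, 0.1566]
ee_rot: [-3.142, 0.0, 1.919]
wrist_force: [-1.8, -0.4, 1.1]
width: 0.0303
finger_force: 0.7
```

```bash
python3 -c "
from h import *
from scipy.spatial.transform import Rotation as R
o=robot.get_obs(); print(o['wrist_force'].round(1),o['tool_pos'],o['width'])
A=R.from_euler('xyz',o['ee_rot']); ax=np.array([.4865,-.1765])
for d in list(range(44,98,4)):
    a=np.radians(-110+d); t=np.r_[ax+.065*np.array([np.cos(a),np.sin(a)]),.1535]
    print(d,40-d, (1e3*A.inv().apply(t-o['tool_pos'])).round(1))
s,T=snap('scene'); cv2.imwrite('pics/s3.png',cv2.resize(s['color'][150:300,230:380,::-1],None,fx=4,fy=4,interpolation=cv2.INTER_CUBIC))
"
```

```text
[-1.8 -0.4  1.1] [ 0.50954888 -0.23854067  0.15659924] 0.03029729962030704
44 -4 [1.3 4.1 3.1]
48 -8 [1.8 8.6 3.1]
52 -12 [ 2.6 13.1  3.1]
56 -16 [ 3.7 17.5  3.1]
60 -20 [ 5.1 21.8  3.1]
64 -24 [ 6.8 26.   3.1]
68 -28 [ 8.8 30.1  3.1]
72 -32 [11.1 34.   3.1]
76 -36 [13.6 37.8  3.1]
80 -40 [16.4 41.3  3.1]
84 -44 [19.5 44.7  3.1]
88 -48 [22.7 47.8  3.1]
92 -52 [26.2 50.8  3.1]
96 -56 [29.9 53.4  3.1]
```

View pics/s3.png

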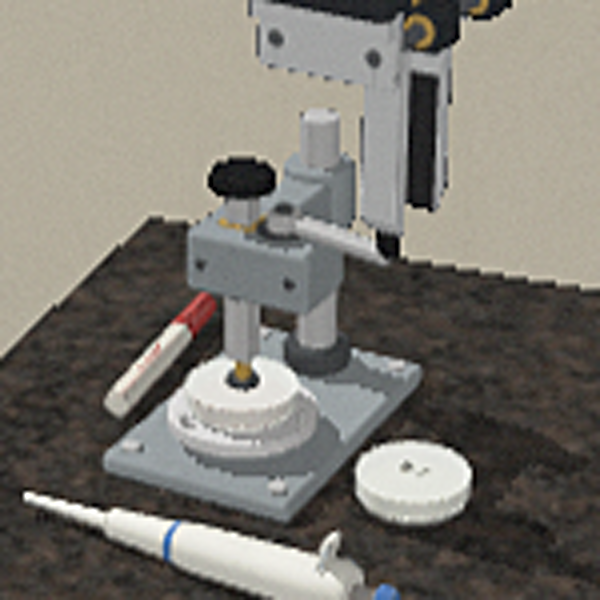

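The lever has turned with the fingers (post end at about (390,250)) and the dish and stop are unchanged. I continue the arc.

>>> {"name": "arm_command", "arguments": {
  "targets": [0,0,-4,1.3,4.1,1,0.36,0,0,-8,1.8,8.6,2,0.36,0,0,-12,2.6,13.1,2,0.36,0,0,-16,3.7,17.5,2,0.36,0,0,-20,5.1,21.8,2,0.36,0,0,-24,6.8,26,2,0.36,0,0,-28,8.8,30.1,2,0.36,0,0,-32,11.1,34,2,0.36,0,0,-36,13.6,37.8,2,0.36,0,0,-40,16.4,41.3,2,0.36,0,0,-44,19.5,44.7,2,0.36,0,0,-44,19.5,44.7,2,0.36]
}}

```text
time: 12.6
tool_pos: [0.5439, -0.2098, 0.1546]
ee_rot: [-3.133, 0.003, 2.681]
wrist_force: [-4.2, -9.3, -1.3]
width: 0.0302
finger_force: 5.0
```

```bash
python3 -c "
from h import *
from scipy.spatial.transform import Rotation as R
o=robot.get_obs(); print(o['wrist_force'].round(1),o['tool_pos'],o['width'],o['finger_force'],o['time'])
A=R.from_euler('xyz',o['ee_rot']); ax=np.array([.4865,-.1765])
for d in list(range(86,104,2)):
    a=np.radians(-110+d); t=np.r_[ax+.065*np.array([np.cos(a),np.sin(a)]),.1535]
    print(d,84-d, (1e3*A.inv().apply(t-o['tool_pos'])).round(1))
"
```

```text
[-4.2 -9.3 -1.3] [ 0.54385161 -0.20982663  0.15457892] 0.030174655209491186 5.0123633444309235 12.6
86 -2 [1.2 7.1 1. ]
88 -4 [1.4 9.3 1. ]
90 -6 [ 1.6 11.6  1. ]
92 -8 [ 1.9 13.9  0.9]
94 -10 [ 2.3 16.1  0.9]
96 -12 [ 2.7 18.3  0.9]
98 -14 [ 3.2 20.5  0.9]
100 -16 [ 3.8 22.7  0.9]
102 -18 [ 4.5 24.9  0.8]
```

>>> {"name": "arm_command", "arguments": {
  "targets": [0,0,-2,0.3,3,0,0.36,0,0,-5,0.8,6,0,0.36,0,0,-8,1.4,9,0,0.36,0,0,-8,1.4,9,0,0.36]
}}

```text
time: 13.0
tool_pos: [0.5476, -0.2023, 0.1546]
ee_rot: [-3.131, 0.005, 2.82]
wrist_force: [-0.9, -12.6, -2.5]
width: 0.0306
finger_force: 5.8
```

>>> {"name": "arm_command", "arguments": {
  "targets": [0,0,-2,0.3,2,0,0.36,0,0,-4,0.6,4,0,0.36,0,0,-4,0.6,4,0,0.36]
}}

```text
time: 13.3
tool_pos: [0.5491, -0.1981, 0.1546]
ee_rot: [-3.132, 0.006, 2.89]
wrist_force: [2.8, -11.2, -2.6]
width: 0.0301
finger_force: 5.1
```

>>> {"name": "arm_command", "arguments": {
  "targets": [0,0,-2,0.3,2,0,0.36,0,0,-3,0.5,4,0,0.36,0,0,-3,0.5,4,0,0.36]
}}

```text
time: 13.6
tool_pos: [0.5497, -0.1956, 0.1546]
ee_rot: [-3.129, 0.006, 2.941]
wrist_force: [1.2, -15.0, -4.1]
width: 0.0303
finger_force: 7.1
```

The end stop is reached. I back off and lift.

>>> {"name": "arm_command", "arguments": {
  "targets": [0,0,0,0,-3,0,0.36,0,0,0,0,-6,0,0.36,0,0,0,0,-10,0,0.36,0,0,0,0,-13,0,0.36,0,0,0,0,-13,0,0.36]
}}

```text
time: 14.1
tool_pos: [0.5463, -0.2014, 0.1538]
ee_rot: [3.141, 0.0, 2.945]
wrist_force: [-0.5, -1.4, -0.9]
width: 0.0298
finger_force: 0.0
```

>>> {"name": "arm_command", "arguments": {
  "targets": [0,0,0,0,0,-10,0.36,0,0,0,0,0,-40,0.36,0,0,0,0,0,-80,0.36,0,0,0,0,0,-100,0.36,0,0,0,0,0,-100,0.36,0,0,0,0,0,-100,0.36]
}}

```text
time: 14.7
tool_pos: [0.5464, -0.2012, 0.2536]
ee_rot: [3.142, 0.001, 2.946]
wrist_force: [-0.5, -0.2, -0.7]
width: 0.0299
finger_force: 0.0
```

```bash
python3 -c "
from h import *
s,T=snap('scene'); cv2.imwrite('pics/s4.png',cv2.resize(s['color'][150:300,230:380,::-1],None,fx=4,fy=4,interpolation=cv2.INTER_CUBIC))
W=cloud(s,T); c=s['color'].astype(int); m=(c.max(2)<60)&(W[...,2]>.172)&(W[...,2]<.186)&(np.hypot(W[...,0]-.545,W[...,1]+.205)<.03)
p=np.mean(W[m],0); print(m.sum(),p); v=p[:2]-[.4865,-.1765]; print(np.hypot(*v),np.arctan2(v[1],v[0])+np.radians(135-23.3))
"
```

```text
25 [ 0.54276087 -0.20863395  0.17674926]
0.06479102417271927 1.4305892571991317
```

View pics/s4.png

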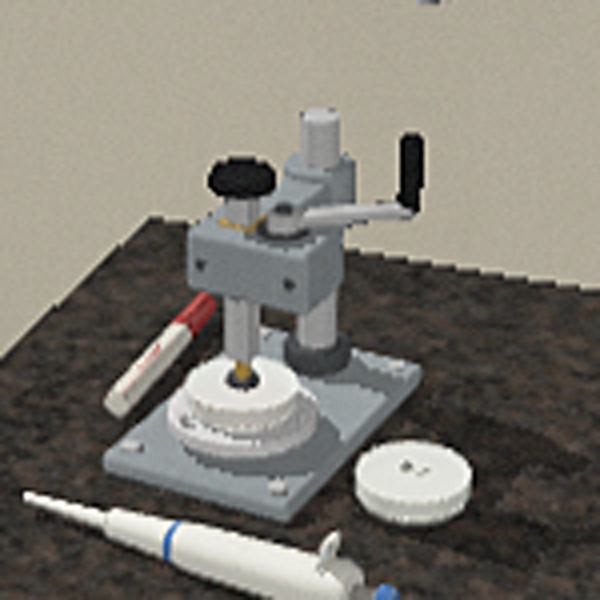

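The lever stands free at about 1.43 rad (post at (411,170)), the foot is on the lid at (243,380), and the bystanders are unmoved.

```bash
python3 -c "
from bench import robot
print(robot.close_job())"
```

```text
the job is handed in; nothing more can be done
None
```

I handed the job in at about 15 s: the foot rests on the dish lid (pressed with roughly 4 N by feel), the clamp measures about 1.43 rad after springing back, and the dish and bystanders look unmoved; the hand-in returned no verdict.

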